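# Clear the setting block and hold the capping press open

### The job

First stand the loose red setting block upright, right down in its own red-labelled pocket of the block rack, and let go of it. Then pull the orange latch knob of the capping press sideways, away from the arm, against its spring, lift the arm so that its socket comes off the ball, and finish while holding it still, the socket at least 8 cm higher than it started, so that a colleague can load a bottle: do not let go. Leave the other blocks in their pockets and the bottles, jar and carton where they stand.

Things in the scene. Friction and masses are not known exactly. Their poses are not given: they have to be found in the camera images.
- red_center (a point): the loose red setting block, 40 (x) x 28 (y) x 70 mm tall, 0.15 to 0.3 kg, upright; this point is its centre, 35 mm above its underside. It starts standing on the bench between the rack and the press. Held at or above its centre, the fingertips stay clear of the pocket's rim
- slot_red: grey open pocket, outside 56 (x) x 44 (y) x 18 mm high, walls and floor 4 mm: opening 48 x 36 mm, 14 mm deep; the red block's own place, with sloping red label plates at both x ends. Origin: centre of its underside, 10 mm above the bench. Fixed on the plywood rack in a row of three, 80 mm apart along y, the colours in any order
- slot_blue: grey open pocket, outside 56 (x) x 44 (y) x 18 mm high, walls and floor 4 mm: opening 48 x 36 mm, 14 mm deep; the blue block's own place, with sloping blue label plates at both x ends. Origin: centre of its underside, 10 mm above the bench. Fixed on the plywood rack in a row of three, 80 mm apart along y, the colours in any order
- slot_yellow: grey open pocket, outside 56 (x) x 44 (y) x 18 mm high, walls and floor 4 mm: opening 48 x 36 mm, 14 mm deep; the yellow block's own place, with sloping yellow label plates at both x ends. Origin: centre of its underside, 10 mm above the bench. Fixed on the plywood rack in a row of three, 80 mm apart along y, the colours in any order
- blue_center (a point): blue setting block, 40 (x) x 28 (y) x 70 mm tall, 0.15 to 0.3 kg, upright; this point is its centre, 35 mm above its underside; it stands in the blue pocket: leave it
- yellow_center (a point): yellow setting block, 40 (x) x 28 (y) x 70 mm tall, 0.15 to 0.3 kg, upright; this point is its centre, 35 mm above its underside; it stands in the yellow pocket: leave it
- press: hand capping press bolted to the bench: green base plate 300 (x) x 120 (y) x 15 mm, origin at the centre of its underside, x from the ball end (nearer the robot) to the hinge end. At x = -100 mm a post carries a 36 mm steel ball, centre 115 mm up; at x = +120 mm two green cheeks, 137 mm high, carry the arm's hinge pin (along y), 115 mm up
- press_arm: grey press arm, 0.45 kg. Origin on the hinge pin's axis, mid-arm; at rest its axes are the press's, x pointing away from the ball. It reaches to x = -250 mm, 36 mm wide, its top 28 mm above the origin (socket head: 52 mm wide, top 32 mm). Raising the socket end turns it positively about its y, 0 to 0.9 rad; let go, it falls back by its weight (about 3 N at the socket)
- press_hinge (a point): centre of the hinge pin; the arm turns about the press's y axis through this point
- socket (a point): centre of the socket in the arm's head, 220 mm from the hinge pin; at rest it coincides with the ball's centre, 115 mm above the bench. Axes as the arm's
- latch_knob (a point): centre of the upright orange latch knob, 26 (x) x 16 (y) x 34 mm tall, at the arm's -y side. At rest x = -220, y = -54, z = +52 mm from the arm's origin, 167 mm above the bench, all of it higher than the arm's head. Carried by the arm, it slides only along the arm's y, so it can lift the arm. Take it across its 16 mm; a gripper may stay vertical, the knob turning between its fingers as the arm rises
- latch (a joint): how far the latch is pulled out, in m, along the arm's -y (away from the arm): 0 at rest with its bolt under the ball (the arm then cannot rise), free of the ball beyond 0.009, stop at 0.016. A spring pulls it back, 4 N at rest and 12 N at the stop
- bottle_a_center (a point): small amber bottle with white cap, 38 mm across, 72 mm tall, centre; leave it
- bottle_b_center (a point): larger amber bottle with black cap, 54 mm across, 120 mm tall, centre; leave it
- tablet_jar_center (a point): white tablet jar with blue lid, 72 mm across, 100 mm tall, centre; leave it
- carton_center (a point): white carton with a red band, 50 x 110 x 45 mm tall, centre; leave it
Things that resemble listed ones, but are neither listed nor needed, are in the scene too. There is more than one size of the part that bears red_center; the job needs the smallest.

How it is judged:
On the way, in this order (a step that is already met when the one before it is completed fails the run):
1. the red block stands fully down in its own pocket, let go (x of red_center in the frame of slot_red between -0.008 and 0.008 m and y of red_center in the frame of slot_red between -0.008 and 0.008 m and z of red_center in the frame of slot_red between 0.035 and 0.043 m and angle between red_center's own z axis and vertical below 0.1 rad and contact force between the fingers and block_red below 0.1 N and linear speed of block_red below 0.03 m/s), for 0.2 s.
2. the latch is pulled out by the fingers, clear of the ball (value of joint latch above 0.009 m and contact force between the fingers and press_arm above 0.5 N), for 0.05 s.
At the end, for the whole second after the job is handed in: The arm is held by the fingers (contact over 0.5 N) and still (under 0.1 rad/s), its socket more than 75 mm above the ball's centre (above 190 mm over the bench), while the red block stands in the red pocket (within 8 mm of its centre, down on the floor within 4 mm, tilted less than 0.1 rad) (x of red_center in the frame of slot_red between -0.008 and 0.008 m and y of red_center in the frame of slot_red between -0.008 and 0.008 m and z of red_center in the frame of slot_red between 0.035 and 0.043 m and angle between red_center's own z axis and vertical below 0.1 rad and height (world z) of socket above 0.19 m and contact force between the fingers and press_arm above 0.5 N and angular speed of press_arm below 0.1 rad/s); the arm keeps its last pose, push and grip.
It fails at once if another block, a bottle, the jar or the carton is pushed away or knocked over (moved over 25 mm) (distance of any of blue_center, yellow_center, bottle_a_center, bottle_b_center, tablet_jar_center, carton_center from where it was at the start of the episode above 0.025 m).
It also fails if it takes over 48 s, if anything falls off the work surface, if the arm or the gripper's body presses on something with over 40 N, if the wrist force passes 120 N, or if a joint passes its speed limit or range.

### The arm

A 7-joint arm with a two-finger parallel gripper is mounted at the origin on the work surface. World frame = base frame: x ahead of the robot, y to its left, z up, the work surface at z = 0. Lengths are in m, angles in rad, forces in N, time in s.
With the tool pointing down it reaches from about 0.425 to 0.925 m from the base axis. Payload 6.8 kg.
Tool frame: the origin (TCP) lies midway between the tips of the shut fingers; the grasp point (between the pads) lies 19 mm behind it; z points along the fingers, y is the direction in which the jaws open and shut (so a half turn about z gives the same grasp; the last joint's range is limited). The gripper opens to 85 mm and grips with 20 to 120 N. Pads are 22 mm wide; open, the fingers measure 114 mm over their backs; the gripper's body (76 mm by 85 mm) begins 54 mm behind the grasp point. The pads swing forward as they close: fully open they stand 13 mm farther back than shut.
Start: joints at [1.191, 0.477, 0.022, 1.555, -0.011, 1.109, -0.083], TCP at [0.181, -0.65, 0.231] pointing down, gripper open.
Joint ranges: [-2.96, 2.96], [-0.34, 2.1], [-1.41, 1.46], [0.24, 2.44], [-1.37, 4.51], [0.17, 1.92], [-2.96, 2.96]. Speed limits (rad/s): [2.39, 2.39, 3.14, 3.14, 3.14, 3.14, 3.14].

### API

Orientations are given as a rotation vector (axis times angle).
In Python, from bench import r, imaging gives the robot as it stands.
- The arm moves only by the tool jog_arm, never from a script. Its argument "rows" is a list of rows, each an object with "delta_rot": the turn, a rotation vector about the tool's x, y, z in degrees, a list of three; "xyz": the shift along the tool's x, y, z in cm, a list of three; "fingers": the closure, from 0 (fully open) to 1 (shut). A call has exactly 5 rows; each row is the pose to reach, as a shift and turn from the pose measured when the call began, along the tool's axes at that moment; what a row does not reach only later rows make up. A row lasts 1/12 s, in which the tool goes at most 41.7 mm and 7.16 degrees, less where a joint would pass 70% of its speed; a pose out of reach is approached as far as the arm can. A call with a gripper value outside its range is refused whole. The fingers move at their own pace and stop on an object; "grip_force" is the grip in N (left out, the last holds). Time passes only in rows, so rows that repeat a pose let the fingers close, or fill a call up. It gives the time, the measured TCP pose, the force and the opening at its end, in the units of the state.
- r.get_obs(): the state, without advancing time (a new reading comes with each control period).
- imaging.grab_frame(name): name is "side" or "top" or "wrist"; returns the picture (420x560x3 uint8, blue, green, red); there is no depth.
- imaging.camera_info(name): a dict with "camera_matrix" (3x3 intrinsics, pixels), "xyz" and "attitude" of the camera in the world. Camera axes: x right, y down, z forward; pixel columns grow to the right and rows downward; lengths in m; the calibration is good to about 2 mm. A picture is of the moment at which its call begins: read the wrist's pose just before it. camera_info takes no time and is no camera call; for the wrist camera it gives the pose at the moment of the call.
- r.hand_in(): hands the job in, once; it reports no verdict.
Trained networks look in the newest picture that a camera, given by its name, has taken for a name from the list of things; names that differ only in an ending like _2 or _b are one class to them, and where a whole thing is asked for, a point or a joint stands for the part that bears it (a point fixed in the world has none). Each returns a list of dicts, best first, with "conf" (0 to 1); they miss things now and then, are a little off and sometimes report something else, mostly with a low value. They report only what shows in the picture. A call takes as long as a camera call. They do not tell look-alikes from the thing itself.
- imaging.find_in(camera, query): "position" ([column, row] in pixels, amid what is visible of it).
- imaging.cut_out(camera, query): "region" (420x560 bool, what is visible of it) and "position" ([column, row] in pixels, amid what is visible of it).
- imaging.tip_of(camera, query): "position" ([column, row] in pixels: a listed point, or the origin of a listed thing).
The state is a dict: "clock": time; "joints": joint angles; "qvel": joint speeds; "tau": joint torques, N m; "tcp_pos": TCP position; "orientation": TCP orientation; "contact_force": force on the tool from outside, world axes, zero at the start; "moment": the same for the moment, N m; "grip_width": finger opening in m.
Only numpy, scipy, OpenCV 4.12 (cv2) and the standard library are available. Lean on these libraries where they do the work, as an engineer would, in place of code of your own. Each camera call takes 0.05 s, during which the arm holds its last target.

## Working session

There is one attempt and no reset: what is moved stays moved. The work goes in short steps, Python scripts to look and compute and a tool call to move; the robot and the scene stay as the last step left them, time stands still between calls to the robot, and variables do not carry over. Pictures are saved under pics/ and viewed, and the job is handed in when it is done.

Besides the shell and the picture viewer there is one more tool, called after "Request:" by a JSON object that holds its "method" and its "body". jog_arm: Moves the arm, as the interface text tells. Its arguments: {"type":"object","properties":{"rows":{"type":"array","items":{"type":"object","properties":{"delta_rot":{"type":"array","items":{"type":"number"}},"xyz":{"type":"array","items":{"type":"number"}},"fingers":{"type":"number"}}}},"grip_force":{"type":"number"}},"required":["rows"]}

```bash
mkdir -p pics; ls; python3 - <<'E'
from bench import r, imaging
import cv2
print(r.get_obs())
for c in ["side","top","wrist"]:
    im=imaging.grab_frame(c); cv2.imwrite(f"pics/{c}0.png",im)
    print(c,imaging.camera_info(c))
    for q in ["red_center","slot_red","press","latch_knob","socket","press_hinge"]:
        try:
            print(q,[(round(d["conf"],2),[round(float(x)) for x in d["position"]]) for d in imaging.tip_of(c,q)])
        except Exception as e: print(q,e)
print(r.get_obs()["clock"])
E
```

```text
pics
{'clock': 0.0, 'joints': array([ 1.19090215,  0.47781132,  0.0223253 ,  1.55645298, -0.01149531,
        1.1092798 , -0.08310338]), 'qvel': array([ 0.00128649, -0.00132625,  0.00031501,  0.00134588,  0.00016636,
        0.00167761, -0.00023366]), 'tau': array([ 6.37254789e-05, -5.96442676e+01,  1.60787601e+00, -2.81192869e+01,
        1.24252687e-02,  9.32182797e-03,  1.18242457e-05]), 'tcp_pos': array([ 0.18104599, -0.64965662,  0.23031726]), 'orientation': array([-3.11085342e+00, -4.25430261e-01,  5.94452432e-04]), 'contact_force': array([-0.51497125,  0.12426625, -0.19408269]), 'moment': array([-0.05449737, -0.04973089,  0.04949135]), 'grip_width': 0.08524582112446333}
side {'camera_matrix': array([[544.70002074,   0.        , 277.36699983],
       [  0.        , 544.70002074, 211.12876067],
       [  0.        ,   0.        ,   1.        ]]), 'xyz': array([-0.15183974,  0.68297646,  1.10777487]), 'attitude': array([-0.97209572,  2.4520144 , -1.03947709])}
red_center [(0.95, [315, 248]), (0.9, [299, 277]), (0.71, [285, 308]), (0.19, [216, 293])]
slot_red [(0.79, [214, 293]), 
[... 388 characters left out ...]
y([ 0.43297685, -0.04656669,  1.27941869]), 'attitude': array([-2.13925175,  2.18535645, -0.14761801])}
red_center [(0.83, [288, 264]), (0.67, [251, 268]), (0.67, [215, 288]), (0.32, [353, 152])]
slot_red [(0.61, [193, 224])]
press [(0.69, [346, 204])]
latch_knob [(0.74, [376, 238])]
socket [(0.59, [353, 231])]
press_hinge []
wrist {'camera_matrix': array([[371.70932762,   0.        , 274.90181538],
       [  0.        , 371.70932762, 209.3487139 ],
       [  0.        ,   0.        ,   1.        ]]), 'xyz': array([ 0.2485771 , -0.63239209,  0.37408049]), 'attitude': array([ 2.31827236, -1.75971968, -0.24544962])}
red_center []
slot_red []
press []
latch_knob []
socket []
press_hinge []
1.05
```

View pics/side0.png

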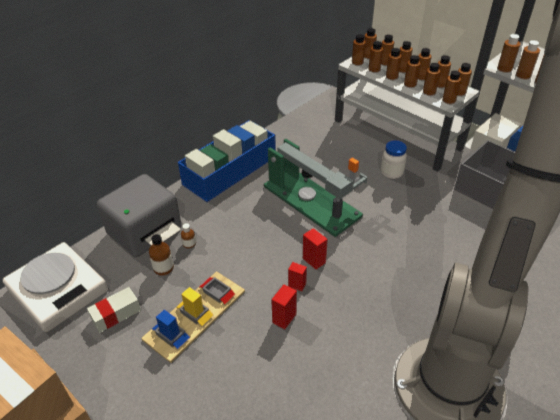

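View pics/top0.png

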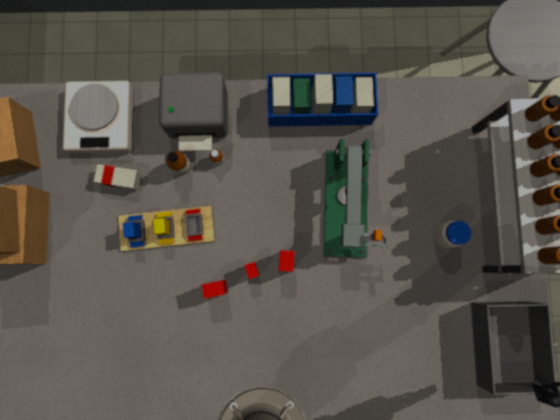

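```bash
cat > h.py <<'E'
import numpy as np, cv2
from scipy.spatial.transform import Rotation as R
from bench import r, imaging
def cam(c):
    i=imaging.camera_info(c); return np.array(i["camera_matrix"]),np.array(i["xyz"]),R.from_rotvec(i["attitude"]).as_matrix()
def ray(C,px):
    K,t,M=C; d=M@np.linalg.solve(K,[px[0],px[1],1.0]); return t,d/np.linalg.norm(d)
def atz(C,px,z):
    t,d=ray(C,px); return t+d*(z-t[2])/d[2]
def tri(obs):
    A=np.zeros((3,3));b=np.zeros(3)
    for C,p in obs:
        t,d=ray(C,p);P=np.eye(3)-np.outer(d,d);A+=P;b+=P@t
    x=np.linalg.solve(A,b); return x,[round(float(np.linalg.norm((np.eye(3)-np.outer(ray(C,p)[1],ray(C,p)[1]))@(x-ray(C,p)[0])))*1000,1) for C,p in obs]
def proj(C,X):
    K,t,M=C; p=K@(M.T@(np.asarray(X)-t)); return p[:2]/p[2]
def crop(src,x0,y0,x1,y1,s,out):
    im=cv2.imread(src); cv2.imwrite(out,cv2.resize(im[y0:y1,x0:x1],None,fx=s,fy=s,interpolation=cv2.INTER_CUBIC))
E
python3 - <<'E'
from h import *
S=cam("side");T=cam("top")
np.set_printoptions(precision=4,suppress=True)
for n,a,b in [("bigA",(315,248),(288,264)),("red",(299,277),(251,268)),("bigB",(285,308),(215,288)),("knob",(352,167),(376,238)),("socket",(336,187),(353,231)),("slot",(214,293),(193,224)),("press",(314,201),(346,204))]:
    print(n,*tri([(S,a),(T,b)]), atz(T,b,0.035))
print(proj(T,[0,0,0]),proj(T,[.18,-.65,.23]),proj(S,[.18,-.65,.23]))
crop("pics/top0.png",110,190,310,310,4,"pics/t0a.png")
crop("pics/top0.png",300,130,420,270,4,"pics/t0b.png")
crop("pics/side0.png",140,220,340,360,4,"pics/s0a.png")
crop("pics/side0.png",250,130,390,240,5,"pics/s0b.png")
E
```

```text
bigA [ 0.4472 -0.0755  0.053 ] [7.6, 7.6] [ 0.4414 -0.0809  0.035 ]
red [0.4314 0.0183 0.0318] [1.9, 1.9] [0.4329 0.0194 0.035 ]
bigB [0.3833 0.1166 0.0433] [1.6, 1.6] [0.3818 0.1167 0.035 ]
knob [ 0.5043 -0.2894  0.166 ] [6.9, 6.9] [ 0.5067 -0.3229  0.035 ]
socket [ 0.5245 -0.2456  0.1096] [3.8, 3.8] [ 0.5272 -0.2608  0.035 ]
slot [0.562  0.1843 0.0069] [4.8, 4.8] [0.5556 0.1759 0.035 ]
press [ 0.6073 -0.2491  0.0027] [1.1, 1.1] [ 0.6021 -0.2446  0.035 ]
[261.2605 431.797 ] [548.5089 375.8331] [535.4906 137.4365]
```

View pics/t0a.png

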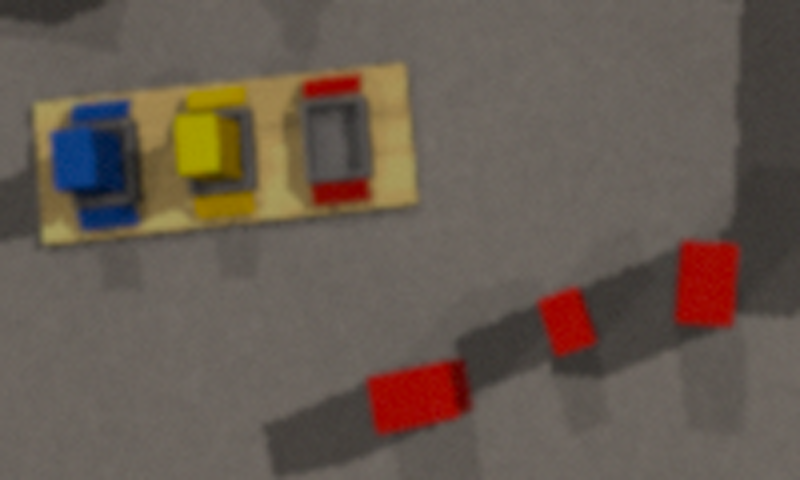

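View pics/t0b.png

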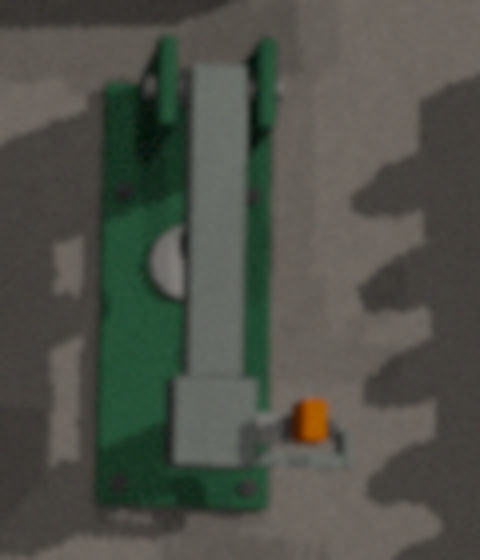

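View pics/s0a.png

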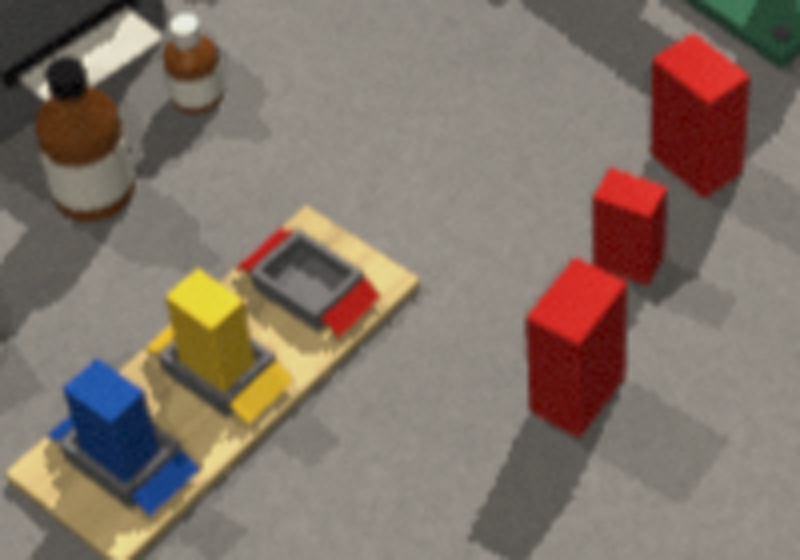

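View pics/s0b.png

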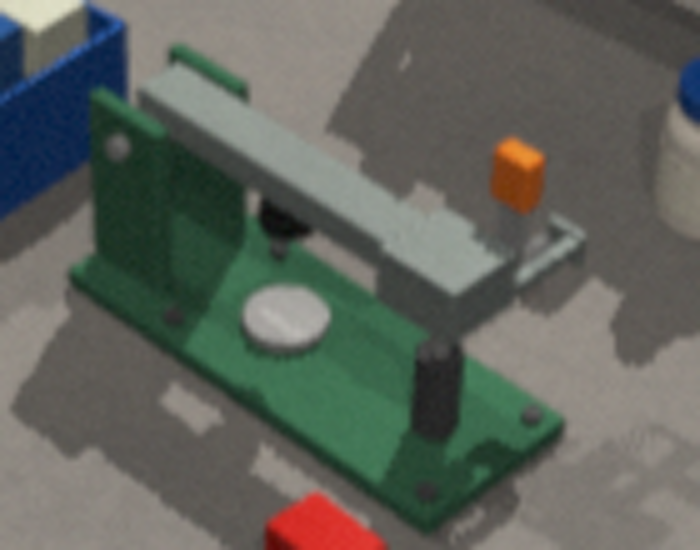

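```bash
python3 - <<'E'
from h import *
S=cam("side");T=cam("top")
np.set_printoptions(precision=4,suppress=True)
im=cv2.imread("pics/top0.png").astype(int)
m=((im[...,2]>120)&(im[...,1]<60)&(im[...,0]<60)).astype(np.uint8)
n,l,st,c=cv2.connectedComponentsWithStats(m)
for i in range(1,n):
    if st[i,4]<25: continue
    pts=np.argwhere(l==i)[:,::-1].astype(np.float32)
    z={True:.07}.get(True)
    W=np.array([atz(T,p,.07)[:2] for p in pts],np.float32)
    print(st[i],c[i],"rect at .07",cv2.minAreaRect(W), W.mean(0))
def an(src,p,q,z):
    k=(110,190) if src=='a' else (300,130)
    P=[atz(T,(k[0]+x/4-.4,k[1]+y/4-.4),z) for x,y in (p,q)]
    d=P[1]-P[0]; print(P[0],P[1],np.degrees(np.arctan2(d[1],d[0])),np.linalg.norm(d))
an('a',(33,103),(406,63),.01)   # rack far edge
an('a',(43,245),(418,204),.01)
an('a',(406,63),(418,204),.01)
print("red top corners");an('a',(540,300),(558,357),.07);an('a',(580,287),(596,345),.07);an('a',(540,300),(580,287),.07)
print("slot rim");an('a',(305,98),(310,187),.028);an('a',(368,95),(370,183),.028);an('a',(305,98),(368,95),.028)
print("press");an('b',(191,65),(188,376),.143);an('b',(247,65),(242,376),.143);an('b',(106,85),(98,505),.015);an('b',(173,378),(172,464),.147);an('b',(173,378),(255,377),.147)
print("knob",atz(T,(300+310/4,130+419/4),.184))
E
```

```text
[102 165  12  19 160] [107.475  173.9062] rect at .07 ((0.6920813322067261, 0.3992508053779602), (0.024369878694415092, 0.04750917851924896), 80.20968627929688) [0.6921 0.3991]
[186 209  14   5  53] [192.6226 211.0189] rect at .07 ((0.5869288444519043, 0.17105069756507874), (0.009679331444203854, 0.03538911044597626), 6.021110534667969) [0.5869 0.1707]
[188 236  14   4  39] [195.0513 238.    ] rect at .07 ((0.5158373117446899, 0.1656484156847), (0.03429807722568512, 0.007938028313219547), 89.97515106201172) [0.5148 0.1642]
[279 250  16  22 291] [286.4055 260.3711] rect at .07 ((0.450941264629364, -0.07608853280544281), (0.0368984155356884, 0.054616086184978485), 84.32770538330078) [ 0.4508 -0.0759]
[245 262  13  17 149] [251.1342 269.8255] rect at .07 ((0.42818671464920044, 0.017305394634604454), (0.03882177174091339, 0.02565964125096798), 17.647748947143555) [0.4282 0.0172]
[202 280  23  18 305] [212.8066 288.8295] rect at .07 ((0.38118863105773926, 0.11786211282014847), (0.037515539675951004, 0.054375551640987396), 9.962862968444824) [0.3812 0.1178]
[0.5866 0.3895 0.01  ] [0.6094 0
[... 554 characters left out ...]
76.60801617814465 0.06149269363002229
[0.5852 0.1536 0.028 ] [0.5245 0.1523 0.028 ] -178.74445227262567 0.06071219006171177
[0.584  0.1969 0.028 ] [0.5852 0.1536 0.028 ] -88.43603039147405 0.04329338191465974
press
[ 0.7374 -0.2369  0.143 ] [ 0.5379 -0.227   0.143 ] 177.15095858542966 0.19972443217449218
[ 0.7367 -0.2728  0.143 ] [ 0.5372 -0.2608  0.143 ] 176.57225096725105 0.19985749698789693
[ 0.7582 -0.1973  0.015 ] [ 0.4617 -0.1815  0.015 ] 176.95711605209763 0.29694025520044526
[ 0.5365 -0.2169  0.147 ] [ 0.483  -0.2142  0.147 ] 177.09646984995896 0.05352729738164936
[ 0.5365 -0.2169  0.147 ] [ 0.536  -0.2681  0.147 ] -90.5024166198507 0.051230148749298765
knob [ 0.5056 -0.2938  0.184 ]
```

```bash
cat >> h.py <<'E'
np.set_printoptions(precision=3,suppress=True)
def pose():
    o=r.get_obs(); return np.array(o["tcp_pos"]),R.from_rotvec(o["orientation"]),o
def down(yaw_deg):
    """tool z down, tool y axis at heading such that block x-axis yaw==yaw_deg ; tool x along yaw"""
    y=np.radians(yaw_deg); x=np.array([np.cos(y),np.sin(y),0]); z=np.array([0,0,-1.]); return R.from_matrix(np.stack([x,np.cross(z,x),z],1))
def delta(target,yaw=None,Rt=None):
    p,Rm,o=pose()
    d=Rm.inv().apply(np.array(target)-p)*100
    if Rt is None: Rt=down(yaw)
    rv=np.degrees((Rm.inv()*Rt).as_rotvec())
    print("t",round(o["clock"],2),"tcp",p,"w",round(o["grip_width"],4),"F",o["contact_force"],"\n dxyz cm",d,"drot deg",rv)
E
python3 - <<'E'
from h import *
p,Rm,o=pose(); print(Rm.as_matrix())
C=cam("wrist"); print("cam in tool",Rm.inv().apply(C[1]-p),"axes",Rm.inv().as_matrix()@C[2])
delta([.47,-.25,.29],5); delta([.43,.0,.27],10)
delta([.36,-.42,.29],16.5)
print(Rm.as_euler('xyz',degrees=True))
E
```

```text
[[ 0.963  0.268  0.   ]
 [ 0.268 -0.963 -0.   ]
 [ 0.     0.    -1.   ]]
cam in tool [ 0.07   0.001 -0.143] axes [[ 0.    -0.962 -0.274]
 [ 1.     0.     0.   ]
 [-0.    -0.274  0.962]]
t 1.05 tcp [ 0.181 -0.65   0.231] w 0.0853 F [-0.201 -0.05  -0.148] 
 dxyz cm [ 38.562 -30.803  -5.871] drot deg [ 0.002 -0.    10.573]
t 1.05 tcp [ 0.181 -0.65   0.231] w 0.0853 F [-0.201 -0.05  -0.148] 
 dxyz cm [ 41.42  -55.959  -3.872] drot deg [ 0.002 -0.     5.573]
t 1.05 tcp [ 0.181 -0.65   0.231] w 0.0853 F [-0.201 -0.05  -0.148] 
 dxyz cm [ 23.402 -17.38   -5.871] drot deg [ 0.002 -0.    -0.927]
[179.998  -0.     15.573]
```

Request:
{"method": "jog_arm", "body": {"rows": [{"xyz":[3.2,-2.4,-1.2],"fingers":0},{"xyz":[6.4,-4.8,-2.4],"fingers":0},{"xyz":[9.6,-7.2,-3.6],"fingers":0},{"xyz":[12.8,-9.6,-4.8],"fingers":0},{"xyz":[16,-12,-6],"fingers":0}]}}

```text
$.rows[0]: bad value
```

Request:
{"method": "jog_arm", "body": {"rows": [{"xyz":[3.3,-2.5,0],"fingers":0},{"xyz":[6.6,-5,0],"fingers":0},{"xyz":[9.9,-7.5,0],"fingers":0},{"xyz":[13.2,-10,0],"fingers":0},{"xyz":[16,-12.5,0],"fingers":0}]}}

```text
$.rows[0]: bad value
```

```bash
python3 - <<'E'
from h import *
delta([.44,-.05,.27],16.5); delta([.4275,.016,.2],16.5)
E
```

```text
t 1.05 tcp [ 0.181 -0.65   0.231] w 0.0853 F [-0.201 -0.05  -0.148] 
 dxyz cm [ 41.041 -50.874  -3.872] drot deg [ 0.002 -0.    -0.927]
t 1.05 tcp [ 0.181 -0.65   0.231] w 0.0853 F [-0.201 -0.05  -0.148] 
 dxyz cm [ 41.609 -57.568   3.128] drot deg [ 0.002 -0.    -0.927]
```

delta_rot is apparently required.

Request:
{"method": "jog_arm", "body": {"rows": [{"xyz":[3.2,-2.4,-1.2],"delta_rot":[0,0,0],"fingers":0},{"xyz":[6.4,-4.8,-2.4],"delta_rot":[0,0,0],"fingers":0},{"xyz":[9.6,-7.2,-3.6],"delta_rot":[0,0,0],"fingers":0},{"xyz":[12.8,-9.6,-4.8],"delta_rot":[0,0,0],"fingers":0},{"xyz":[16,-12,-6],"delta_rot":[0,0,0],"fingers":0}]}}

```text
clock: 1.47
tcp_pos: [0.3037, -0.4904, 0.2918]
orientation: [3.112, 0.425, 0.0]
contact_force: [-0.3, 0.1, 0.4]
grip_width: 0.0854
```

Request:
{"method": "jog_arm", "body": {"rows": [{"xyz":[3.3,-2.5,0],"delta_rot":[0,0,0],"fingers":0},{"xyz":[6.6,-5,0],"delta_rot":[0,0,0],"fingers":0},{"xyz":[9.9,-7.5,0],"delta_rot":[0,0,0],"fingers":0},{"xyz":[13.2,-10,0],"delta_rot":[0,0,0],"fingers":0},{"xyz":[16,-12.5,0],"delta_rot":[0,0,0],"fingers":0}]}}

```text
clock: 1.88
tcp_pos: [0.4259, -0.3249, 0.2922]
orientation: [3.112, 0.427, 0.002]
contact_force: [1.1, -0.9, 0.4]
grip_width: 0.0856
```

```bash
python3 - <<'E'
from h import *
delta([.44,-.05,.27],16.5); delta([.4275,.016,.2],16.5)
E
```

```text
t 1.88 tcp [ 0.426 -0.325  0.292] w 0.0856 F [ 1.069 -0.924  0.373] 
 dxyz cm [  8.757 -26.097   2.205] drot deg [ 0.056 -0.059 -0.883]
t 1.88 tcp [ 0.426 -0.325  0.292] w 0.0856 F [ 1.069 -0.924  0.373] 
 dxyz cm [  9.323 -32.797   9.199] drot deg [ 0.056 -0.059 -0.883]
```

Request:
{"method": "jog_arm", "body": {"rows": [{"xyz":[1.4,-3.8,0.3],"delta_rot":[0,0,0],"fingers":0},{"xyz":[2.8,-7.6,0.6],"delta_rot":[0,0,0],"fingers":0},{"xyz":[4.2,-11.4,0.9],"delta_rot":[0,0,0],"fingers":0},{"xyz":[5.6,-15.2,1.2],"delta_rot":[0,0,0],"fingers":0},{"xyz":[7,-19,1.5],"delta_rot":[0,0,0],"fingers":0}]}}

```text
clock: 2.3
tcp_pos: [0.442, -0.1212, 0.2773]
orientation: [3.111, 0.426, 0.003]
contact_force: [0.8, -0.4, 0.6]
grip_width: 0.0854
```

Request:
{"method": "jog_arm", "body": {"rows": [{"xyz":[0.9,-3.2,1.5],"delta_rot":[0,0,-0.5],"fingers":0},{"xyz":[1.8,-6.4,3],"delta_rot":[0,0,-1],"fingers":0.2},{"xyz":[2.6,-9.6,4.5],"delta_rot":[0,0,-1],"fingers":0.2},{"xyz":[3.4,-13,5.8],"delta_rot":[0,0,-1],"fingers":0.2},{"xyz":[3.4,-13,5.8],"delta_rot":[0,0,-1],"fingers":0.2}]}}

```text
clock: 2.72
tcp_pos: [0.4381, 0.0196, 0.2175]
orientation: [-3.105, -0.467, 0.0]
contact_force: [-1.6, 0.5, -0.2]
grip_width: 0.0684
```

```bash
python3 - <<'E'
from h import *
delta([.4275,.016,.2],16.5)
im=imaging.grab_frame("wrist"); cv2.imwrite("pics/w1.png",im)
W=cam("wrist"); np.savez("w1.npz",K=W[0],t=W[1],M=W[2])
for q in ["red_center","slot_red","slot_yellow","yellow_center"]:
    for d in imaging.tip_of("wrist",q)[:3]: print(q,round(d["conf"],2),np.array(d["position"]),"atz",atz(W,d["position"],.035 if "center" in q else .01))
E
```

```text
t 2.72 tcp [0.438 0.02  0.218] w 0.0684 F [-1.568  0.54  -0.212] 
 dxyz cm [-1.123  0.036  1.755] drot deg [-0.073  0.005  0.622]
red_center 0.74 [378.5 202.8] atz [ 0.45  -0.079  0.035]
red_center 0.62 [149.5 212.7] atz [0.38  0.117 0.035]
```

View pics/w1.png

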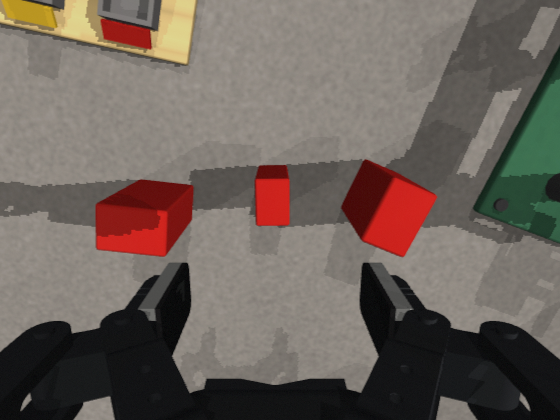

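```bash
python3 - <<'E'
from h import *
crop("pics/w1.png",230,150,320,240,7,"pics/w1c.png")
d=np.load("w1.npz");W=(d["K"],d["t"],d["M"])
for p in [(256,179),(289,179),(289,226),(257,225)]: print(atz(W,p,.07))
print(proj(W,[.4275,.016,.07]),proj(W,[.4275,.016,0]))
E
```

```text
[0.446 0.033 0.07 ]
[0.454 0.008 0.07 ]
[ 0.416 -0.004  0.07 ]
[0.409 0.022 0.07 ]
[270.057 206.753] [270.906 187.95 ]
```

View pics/w1c.png

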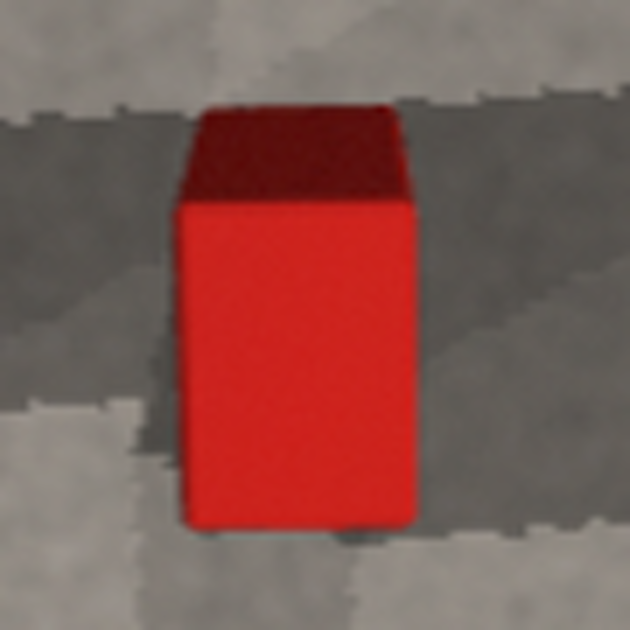

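```bash
python3 - <<'E'
from h import *
delta([.4305,.0148,.028],17)
E
```

```text
t 2.97 tcp [0.44  0.012 0.22 ] w 0.0686 F [-0.198 -1.323 -0.478] 
 dxyz cm [-0.898 -0.61  19.152] drot deg [ 0.133 -0.129 -0.513]
```

```bash
python3 - <<'E'
from h import *
W=cam("wrist");p0=pose()[0]
im=imaging.grab_frame("wrist"); cv2.imwrite("pics/w2.png",im)
print(p0,pose()[0])
m=((im[...,2]>150)&(im[...,1]<70)&(im[...,0]<70)).astype(np.uint8)
n,l,st,c=cv2.connectedComponentsWithStats(m)
for i in range(1,n):
    if st[i,4]<200: continue
    pts=np.argwhere(l==i)[:,::-1]
    P=np.array([atz(W,p,.07)[:2] for p in pts],np.float32)
    print(st[i],cv2.minAreaRect(P))
delta([.4305,.0148,.028],17)
E
```

```text
[0.44  0.012 0.22 ] [0.44  0.012 0.22 ]
[ 90  22  49  29 824] ((0.5195742845535278, 0.15492045879364014), (0.012570956721901894, 0.03544696792960167), 5.175156116485596)
[ 352  176   72   79 3184] ((0.4487166702747345, -0.08327046036720276), (0.03925926610827446, 0.057649869471788406), 84.28421783447266)
[ 245  178   34   47 1518] ((0.43134361505508423, 0.019026491791009903), (0.038611456751823425, 0.026603564620018005), 16.643062591552734)
[  87  222   70   35 1316] ((0.3688960373401642, 0.12299181520938873), (0.030827704817056656, 0.05782685801386833), 11.550086975097656)
t 3.02 tcp [0.44  0.012 0.22 ] w 0.0679 F [ 0.685 -1.216 -0.238] 
 dxyz cm [-0.899 -0.619 19.155] drot deg [ 0.133 -0.134 -0.537]
```

Request:
{"method": "jog_arm", "body": {"rows": [{"xyz":[-0.9,-0.9,3],"delta_rot":[0,0,-0.8],"fingers":0.2},{"xyz":[-0.9,-0.9,6.5],"delta_rot":[0,0,-0.8],"fingers":0.2},{"xyz":[-0.9,-0.9,10],"delta_rot":[0,0,-0.8],"fingers":0.2},{"xyz":[-0.9,-0.9,13],"delta_rot":[0,0,-0.8],"fingers":0.2},{"xyz":[-0.9,-0.9,13.5],"delta_rot":[0,0,-0.8],"fingers":0.2}]}}

```text
clock: 3.43
tcp_pos: [0.4268, 0.016, 0.081]
orientation: [3.105, 0.468, -0.006]
contact_force: [0.6, 0.1, -0.1]
grip_width: 0.0679
```

```bash
python3 - <<'E'
from h import *
delta([.430,.0175,.028],16.7)
im=imaging.grab_frame("wrist"); cv2.imwrite("pics/w3.png",im)
delta([.430,.0175,.028],16.7)
E
```

```text
t 3.43 tcp [0.427 0.016 0.081] w 0.0679 F [ 0.598  0.065 -0.099] 
 dxyz cm [ 0.372 -0.051  5.302] drot deg [0.054 0.241 0.45 ]
t 3.48 tcp [0.428 0.016 0.082] w 0.0684 F [-0.968 -0.609 -0.383] 
 dxyz cm [ 0.288 -0.039  5.422] drot deg [0.061 0.188 0.471]
```

View pics/w3.png

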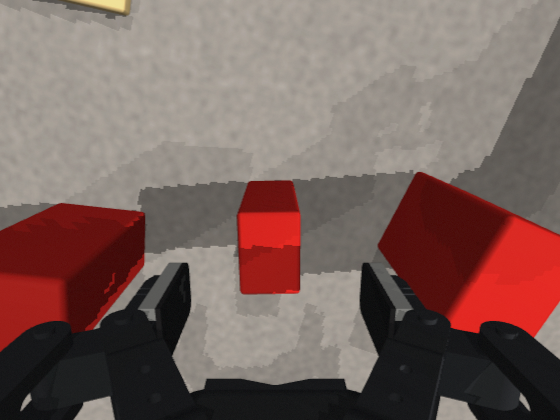

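Request:
{"method": "jog_arm", "body": {"rows": [{"xyz":[0.3,0,2],"delta_rot":[0,0.2,0.4],"fingers":0.2},{"xyz":[0.3,0,4],"delta_rot":[0,0.2,0.4],"fingers":0.2},{"xyz":[0.3,0,5.4],"delta_rot":[0,0.2,0.4],"fingers":0.2},{"xyz":[0.3,0,5.4],"delta_rot":[0,0.2,0.4],"fingers":0.2},{"xyz":[0.3,0,5.4],"delta_rot":[0,0.2,0.4],"fingers":1}], "grip_force": 40}}

```text
clock: 3.9
tcp_pos: [0.4313, 0.0168, 0.0294]
orientation: [3.107, 0.457, 0.002]
contact_force: [0.2, -1.0, 1.2]
grip_width: 0.0582
```

Request:
{"method": "jog_arm", "body": {"rows": [{"xyz":[0,0,0],"delta_rot":[0,0,0],"fingers":1},{"xyz":[0,0,0],"delta_rot":[0,0,0],"fingers":1},{"xyz":[0,0,0],"delta_rot":[0,0,0],"fingers":1},{"xyz":[0,0,0],"delta_rot":[0,0,0],"fingers":1},{"xyz":[0,0,0],"delta_rot":[0,0,0],"fingers":1}]}}

```text
clock: 4.32
tcp_pos: [0.4329, 0.0169, 0.0311]
orientation: [3.106, 0.456, 0.008]
contact_force: [-1.3, 0.1, 10.5]
grip_width: 0.0275
```

```bash
python3 - <<'E'
from h import *
im=imaging.grab_frame("wrist"); cv2.imwrite("pics/w4.png",im)
delta([.430,.0175,.028],16.7)
E
```

```text
t 4.37 tcp [0.433 0.017 0.031] w 0.0276 F [-1.476 -0.792 10.174] 
 dxyz cm [-0.267 -0.139  0.305] drot deg [ 0.155 -0.262  0.006]
```

View pics/w4.png

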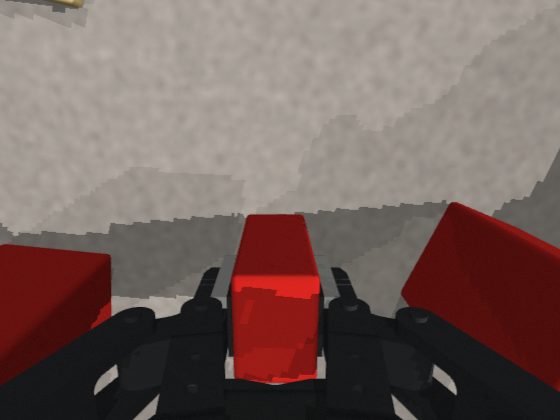

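```bash
python3 - <<'E'
from h import *
W=cam("wrist");p,Rm,o=pose()
for px in [(232,279),(319,278)]: 
    X=atz(W,px,.07); print(X, Rm.inv().apply(X-p))
for px in [(248,215),(304,215)]: 
    X=atz(W,px,.0); print(X, Rm.inv().apply(X-p))
im=imaging.grab_frame("top");cv2.imwrite("pics/t1.png",im)
delta([.50,.1,.15],5);delta([.555,.174,.15],5)
E
```

```text
[0.446 0.034 0.07 ] [ 0.018 -0.012 -0.039]
[0.454 0.008 0.07 ] [ 0.018  0.014 -0.039]
[0.446 0.034 0.   ] [ 0.017 -0.012  0.031]
[0.454 0.007 0.   ] [0.017 0.015 0.031]
t 4.42 tcp [0.433 0.017 0.031] w 0.0276 F [-0.886 -1.431 10.621] 
 dxyz cm [  8.865  -5.997 -11.869] drot deg [ 0.129 -0.276 11.705]
t 4.42 tcp [0.433 0.017 0.031] w 0.0276 F [-0.886 -1.431 10.621] 
 dxyz cm [ 16.26  -11.504 -11.85 ] drot deg [ 0.129 -0.276 11.705]
```

Request:
{"method": "jog_arm", "body": {"rows": [{"xyz":[0,0,-3],"delta_rot":[0,0,0],"fingers":1},{"xyz":[0,0,-6.5],"delta_rot":[0,0,0],"fingers":1},{"xyz":[0,0,-10],"delta_rot":[0,0,0],"fingers":1},{"xyz":[2,-2,-12],"delta_rot":[0,0,3],"fingers":1},{"xyz":[4,-5,-12],"delta_rot":[0,0,6],"fingers":1}]}}

```text
clock: 4.83
tcp_pos: [0.4594, 0.0741, 0.1561]
orientation: [3.126, 0.278, 0.021]
contact_force: [1.2, 0.1, -2.7]
grip_width: 0.0273
```

```bash
python3 - <<'E'
from h import *
delta([.49,.165,.15],5)
E
```

```text
t 4.83 tcp [0.459 0.074 0.156] w 0.0273 F [ 1.166  0.086 -2.716] 
 dxyz cm [ 4.605 -8.407  0.624] drot deg [ 0.242 -0.743  5.151]
```

Request:
{"method": "jog_arm", "body": {"rows": [{"xyz":[1.5,-3,0.3],"delta_rot":[0.2,-0.7,2],"fingers":1},{"xyz":[3,-6,0.6],"delta_rot":[0.2,-0.7,4],"fingers":1},{"xyz":[4.6,-8.4,0.6],"delta_rot":[0.2,-0.7,5.1],"fingers":1},{"xyz":[4.6,-8.4,0.6],"delta_rot":[0.2,-0.7,5.1],"fingers":1},{"xyz":[4.6,-8.4,0.6],"delta_rot":[0.2,-0.7,5.1],"fingers":1}]}}

```text
clock: 5.25
tcp_pos: [0.4899, 0.1667, 0.1507]
orientation: [-3.138, -0.144, -0.002]
contact_force: [-0.1, -0.6, -2.8]
grip_width: 0.0274
```

```bash
python3 - <<'E'
from h import *
print(pose()[0]); imaging.grab_frame("wrist"); print(pose()[0])
W=cam("wrist");p0=pose()[0]
im=imaging.grab_frame("wrist"); cv2.imwrite("pics/w5.png",im); np.savez("w5.npz",K=W[0],t=W[1],M=W[2])
for q in ["slot_red","slot_yellow"]:
    for d in imaging.tip_of("wrist",q)[:2]: print(q,round(d["conf"],2),np.array(d["position"]),atz(W,d["position"],.01))
delta([.557,.174,.15],5)
E
```

```text
[0.49  0.167 0.151]
[0.489 0.165 0.15 ]
slot_red 0.79 [263.4 105. ] [0.557 0.178 0.01 ]
slot_yellow 0.56 [  6.4 103.8] [0.541 0.366 0.01 ]
slot_yellow 0.25 [ 41.5 101.9] [0.545 0.34  0.01 ]
t 5.45 tcp [0.49  0.163 0.15 ] w 0.0276 F [-0.75  -0.385 -2.911] 
 dxyz cm [ 6.811 -0.487  0.022] drot deg [ 0.1   -0.01  -0.046]
```

View pics/w5.png

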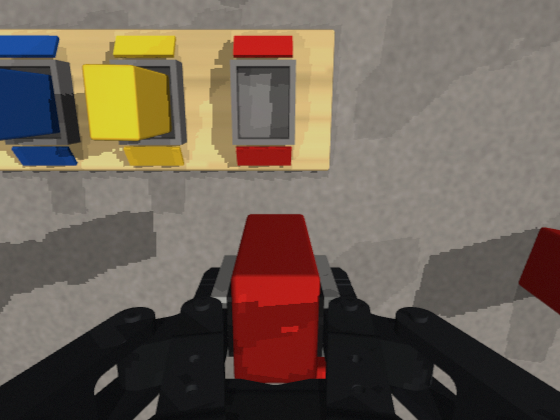

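```bash
python3 - <<'E'
from h import *
crop("pics/w5.png",205,20,345,180,5,"pics/w5c.png")
d=np.load("w5.npz");W=(d["K"],d["t"],d["M"])
c=[atz(W,p,.028) for p in [(231.5,60.5),(295.5,61),(295,143.5),(233,143)]]
print(np.array(c),np.mean(c,0),[np.linalg.norm(c[i]-c[(i+1)%4]) for i in range(4)])
for a,b in [((333,30),(330,170)),((0,30),(333,30))]:
    e=atz(W,b,.01)-atz(W,a,.01);print(np.degrees(np.arctan2(e[1],e[0])))
E
```

```text
[[0.584 0.201 0.028]
 [0.587 0.159 0.028]
 [0.533 0.153 0.028]
 [0.53  0.197 0.028]] [0.559 0.178 0.028] [np.float64(0.042599676409926325), np.float64(0.054375536598505074), np.float64(0.04374983099040306), np.float64(0.054326881250523366)]
-173.74220634686063
-84.83673007489718
```

View pics/w5c.png

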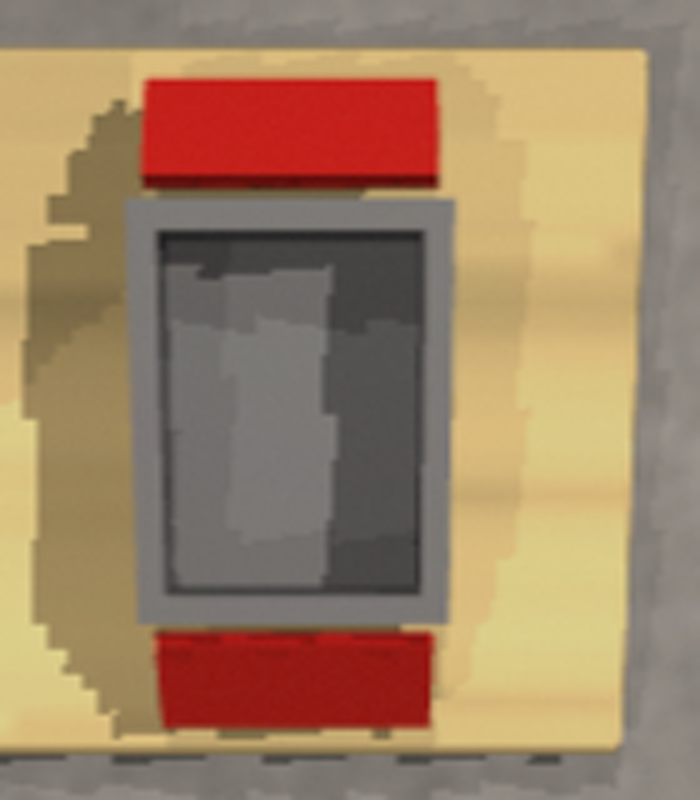

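```bash
python3 - <<'E'
from h import *
delta([.560,.1757,.076],5)
E
```

```text
t 5.45 tcp [0.49  0.163 0.15 ] w 0.0276 F [-0.75  -0.385 -2.911] 
 dxyz cm [ 7.123 -0.643  7.422] drot deg [ 0.1   -0.01  -0.046]
```

Request:
{"method": "jog_arm", "body": {"rows": [{"xyz":[3,-0.3,1],"delta_rot":[0,0,0],"fingers":1},{"xyz":[5.5,-0.6,3],"delta_rot":[0,0,0],"fingers":1},{"xyz":[7.1,-0.6,5.5],"delta_rot":[0,0,0],"fingers":1},{"xyz":[7.1,-0.6,7.4],"delta_rot":[0,0,0],"fingers":1},{"xyz":[7.1,-0.6,7.4],"delta_rot":[0,0,0],"fingers":1}]}}

```text
clock: 5.87
tcp_pos: [0.5578, 0.1724, 0.0723]
orientation: [3.134, 0.132, -0.01]
contact_force: [-1.1, -0.2, -2.9]
grip_width: 0.0276
```

```bash
python3 - <<'E'
from h import *
imaging.grab_frame("wrist");imaging.grab_frame("wrist")
W=cam("wrist")
im=imaging.grab_frame("wrist"); cv2.imwrite("pics/w6.png",im); np.savez("w6.npz",K=W[0],t=W[1],M=W[2])
im=imaging.grab_frame("side"); cv2.imwrite("pics/s1.png",im)
crop("pics/s1.png",130,230,290,350,5,"pics/s1c.png")
delta([.560,.1757,.076],5)
E
```

```text
t 6.07 tcp [0.56  0.175 0.078] w 0.0277 F [ 0.233  0.735 -2.113] 
 dxyz cm [ 0.002 -0.065  0.16 ] drot deg [ 0.091 -0.091 -0.061]
```

View pics/w6.png

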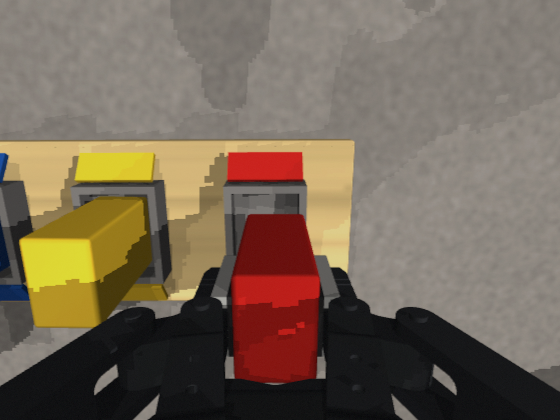

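View pics/s1c.png

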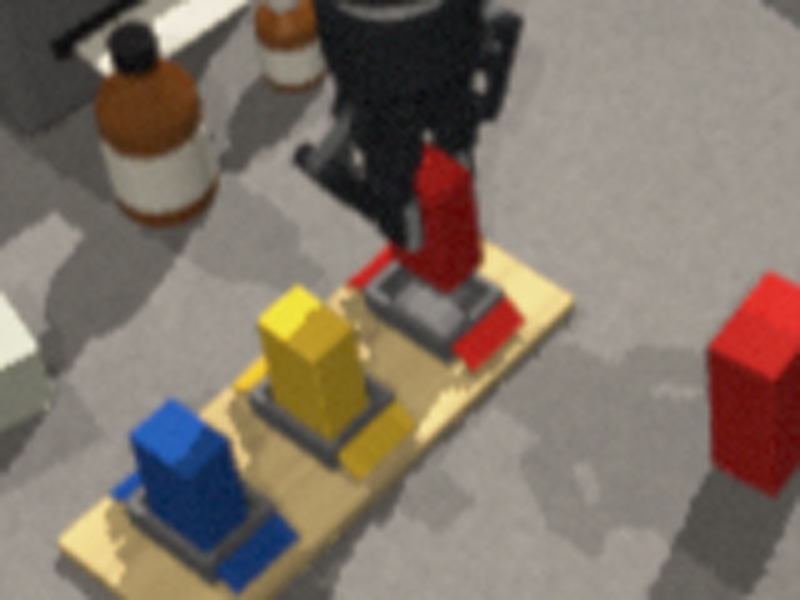

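```bash
python3 - <<'E'
from h import *
d=np.load("w6.npz");W=(d["K"],d["t"],d["M"]);p,Rm,o=pose()
crop("pics/w6.png",205,140,345,260,5,"pics/w6c.png")
for px,z in [((224.5,182),.028),((306,182),.028),((248,215),.047),((304,214),.047),((240,231),.0)]:
    X=atz(W,px,z);print(X,Rm.inv().apply(X-p))
E
```

```text
[0.587 0.202 0.028] [ 0.029 -0.024  0.05 ]
[0.591 0.159 0.028] [0.029 0.018 0.05 ]
[0.576 0.188 0.047] [ 0.017 -0.011  0.031]
[0.579 0.161 0.047] [0.017 0.016 0.031]
[0.551 0.194 0.   ] [-0.008 -0.02   0.078]
```

View pics/w6c.png

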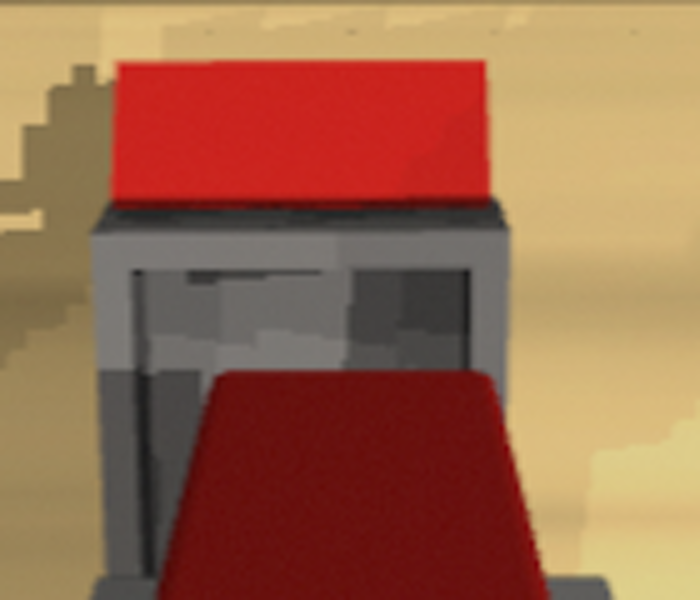

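```bash
python3 - <<'E'
from h import *
d=np.load("w6.npz");W=(d["K"],d["t"],d["M"]);p,Rm,o=pose()
for px,z in [((223.5,186.3),.028),((306.6,186.3),.028),((231.6,194),.028),((299,194),.028),((248.2,214.3),.047),((303.5,214.3),.047)]:
    X=atz(W,px,z);print(X,Rm.inv().apply(X-p))
delta(p,5)
E
```

```text
[0.585 0.202 0.028] [ 0.027 -0.025  0.05 ]
[0.588 0.159 0.028] [0.027 0.018 0.05 ]
[0.581 0.198 0.028] [ 0.023 -0.021  0.05 ]
[0.584 0.162 0.028] [0.023 0.015 0.05 ]
[0.576 0.187 0.047] [ 0.017 -0.011  0.031]
[0.578 0.161 0.047] [0.017 0.016 0.031]
t 6.07 tcp [0.56  0.175 0.078] w 0.0277 F [ 0.233  0.735 -2.113] 
 dxyz cm [0. 0. 0.] drot deg [ 0.091 -0.091 -0.061]
```

Request:
{"method": "jog_arm", "body": {"rows": [{"xyz":[0.15,-0.55,0],"delta_rot":[0,0,0],"fingers":1},{"xyz":[0.15,-0.55,0.6],"delta_rot":[0,0,0],"fingers":1},{"xyz":[0.15,-0.55,1.1],"delta_rot":[0,0,0],"fingers":1},{"xyz":[0.15,-0.55,1.1],"delta_rot":[0,0,0],"fingers":1},{"xyz":[0.15,-0.55,1.1],"delta_rot":[0,0,0],"fingers":1}]}}

```text
clock: 6.48
tcp_pos: [0.5606, 0.1804, 0.0662]
orientation: [3.137, 0.135, 0.001]
contact_force: [0.3, 0.2, -2.8]
grip_width: 0.0274
```

```bash
python3 - <<'E'
from h import *
W=cam("wrist")
im=imaging.grab_frame("wrist"); cv2.imwrite("pics/w7.png",im); np.savez("w7.npz",K=W[0],t=W[1],M=W[2])
im=imaging.grab_frame("side"); cv2.imwrite("pics/s2.png",im)
crop("pics/w7.png",205,160,345,260,5,"pics/w7c.png")
crop("pics/s2.png",190,250,250,310,10,"pics/s2c.png")
delta([.560,.1757,.076],5)
E
```

```text
t 6.58 tcp [0.561 0.181 0.067] w 0.0273 F [-0.036 -0.093 -1.523] 
 dxyz cm [-0.141  0.477 -0.943] drot deg [ 0.096 -0.081 -0.064]
```

View pics/w7c.png

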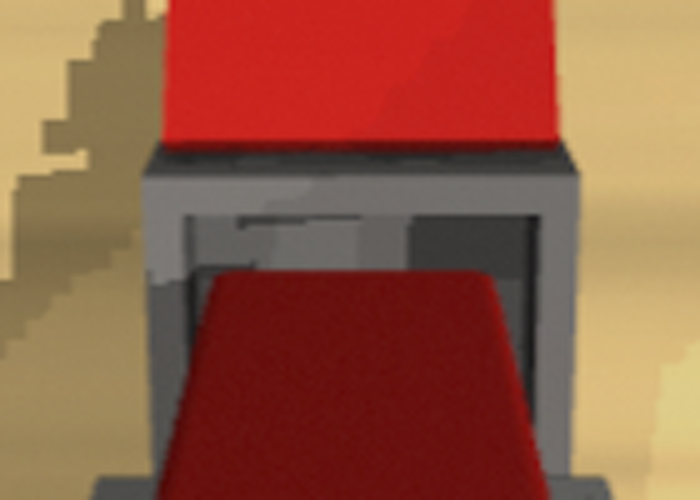

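View pics/s2c.png

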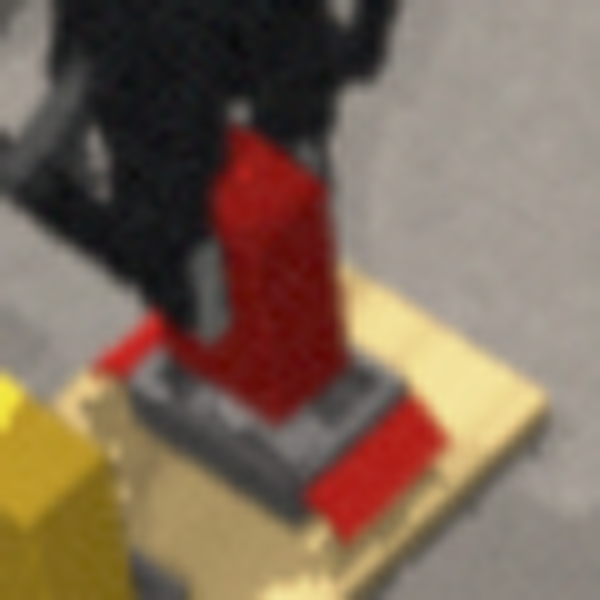

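```bash
python3 - <<'E'
from h import *
d=np.load("w7.npz");W=(d["K"],d["t"],d["M"]);p,Rm,o=pose()
q=lambda x,y:(205+x/5-.4,160+y/5-.4)
for px,z in [(q(184,215),.028),(q(540,215),.028),(q(143,176),.028),(q(580,176),.028),(q(213,271),.0355),(q(491,271),.0355)]:
    X=atz(W,px,z);print(Rm.inv().apply(X-p)*1000)
E
```

```text
[ 21.414 -15.899  38.572]
[21.416 19.965 38.632]
[ 25.452 -19.906  38.571]
[25.457 23.858 38.644]
[ 17.769 -12.517  31.073]
[17.768 14.558 31.118]
```

Request:
{"method": "jog_arm", "body": {"rows": [{"xyz":[-0.03,0.07,0.5],"delta_rot":[0.1,-0.1,0],"fingers":1},{"xyz":[-0.03,0.07,1.1],"delta_rot":[0.1,-0.1,0],"fingers":1},{"xyz":[-0.03,0.07,1.7],"delta_rot":[0.1,-0.1,0],"fingers":1},{"xyz":[-0.03,0.07,2.1],"delta_rot":[0.1,-0.1,0],"fingers":1},{"xyz":[-0.03,0.07,2.1],"delta_rot":[0.1,-0.1,0],"fingers":1}]}}

```text
clock: 7.0
tcp_pos: [0.5605, 0.1798, 0.0452]
orientation: [3.138, 0.135, -0.002]
contact_force: [-0.0, 0.4, -2.0]
grip_width: 0.0278
```

```bash
python3 - <<'E'
from h import *
im=imaging.grab_frame("wrist"); cv2.imwrite("pics/w8.png",im)
im=imaging.grab_frame("side"); cv2.imwrite("pics/s3.png",im)
crop("pics/s3.png",190,250,250,310,10,"pics/s3c.png")
delta([.560,.1757,.046],5)
E
```

```text
t 7.1 tcp [0.561 0.18  0.045] w 0.0273 F [-0.757  0.426 -2.573] 
 dxyz cm [-0.099  0.406 -0.084] drot deg [ 0.     0.044 -0.055]
```

View pics/s3c.png

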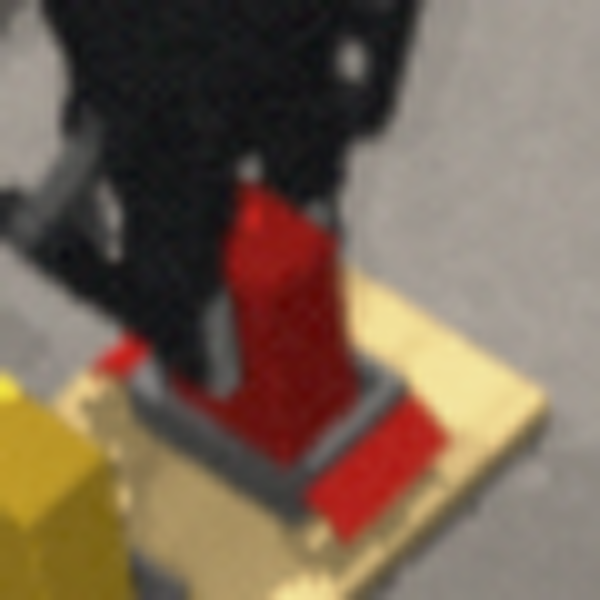

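View pics/w8.png

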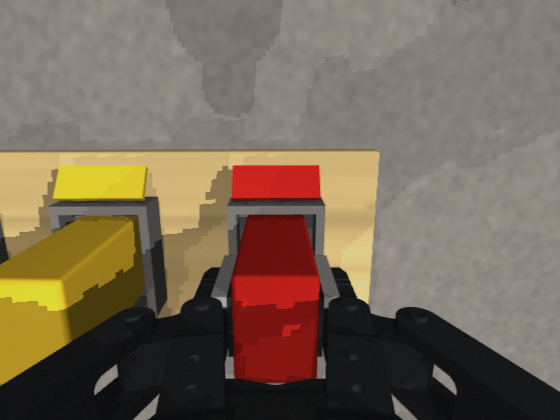

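Request:
{"method": "jog_arm", "body": {"rows": [{"xyz":[0,0,0.2],"delta_rot":[0,0,0],"fingers":1},{"xyz":[0,0,0.3],"delta_rot":[0,0,0],"fingers":1},{"xyz":[0,0,0.3],"delta_rot":[0,0,0],"fingers":1},{"xyz":[0,0,0.2],"delta_rot":[0,0,0],"fingers":0.4},{"xyz":[0,0,0.1],"delta_rot":[0,0,0],"fingers":0.4}]}}

```text
clock: 7.52
tcp_pos: [0.5611, 0.18, 0.0447]
orientation: [-3.138, -0.136, -0.001]
contact_force: [0.0, 0.9, -0.0]
grip_width: 0.0499
```

Request:
{"method": "jog_arm", "body": {"rows": [{"xyz":[0,0,0],"delta_rot":[0,0,0],"fingers":0.4},{"xyz":[0,0,0],"delta_rot":[0,0,0],"fingers":0.4},{"xyz":[0,0,-0.8],"delta_rot":[0,0,0],"fingers":0.4},{"xyz":[0,0,-3.5],"delta_rot":[0,0,0],"fingers":0.4},{"xyz":[0,0,-7],"delta_rot":[0,0,0],"fingers":0.4}]}}

```text
clock: 7.93
tcp_pos: [0.559, 0.1792, 0.1132]
orientation: [3.138, 0.136, -0.008]
contact_force: [0.9, 0.4, 0.3]
grip_width: 0.051
```

Request:
{"method": "jog_arm", "body": {"rows": [{"xyz":[0,0,-4],"delta_rot":[0,0,0],"fingers":0.4},{"xyz":[0,0,-8],"delta_rot":[0,0,0],"fingers":0.4},{"xyz":[0,0,-12],"delta_rot":[0,0,0],"fingers":0.4},{"xyz":[0,0,-13],"delta_rot":[0,0,0],"fingers":0.4},{"xyz":[0,0,-13],"delta_rot":[0,0,0],"fingers":0.4}]}}

```text
clock: 8.35
tcp_pos: [0.5618, 0.1805, 0.2479]
orientation: [-3.137, -0.136, -0.004]
contact_force: [0.7, 0.3, -0.2]
grip_width: 0.051
```

```bash
python3 - <<'E'
from h import *
im=imaging.grab_frame("wrist"); cv2.imwrite("pics/w9.png",im)
im=imaging.grab_frame("side"); cv2.imwrite("pics/s4.png",im)
crop("pics/s4.png",150,240,250,340,7,"pics/s4c.png")
im=imaging.grab_frame("top"); cv2.imwrite("pics/t4.png",im)
crop("pics/t4.png",110,190,420,310,2.5,"pics/t4c.png")
delta([.5,-.2,.29],-3)
E
```

```text
t 8.5 tcp [0.559 0.179 0.242] w 0.0511 F [ 0.229 -0.359  0.832] 
 dxyz cm [-9.193 37.25  -4.673] drot deg [0.108 0.395 7.964]
```

View pics/s4c.png

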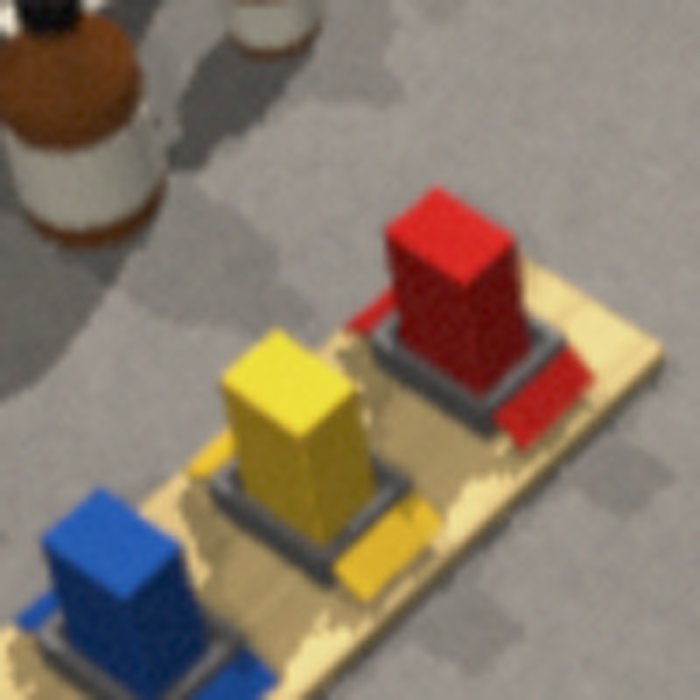

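View pics/w9.png

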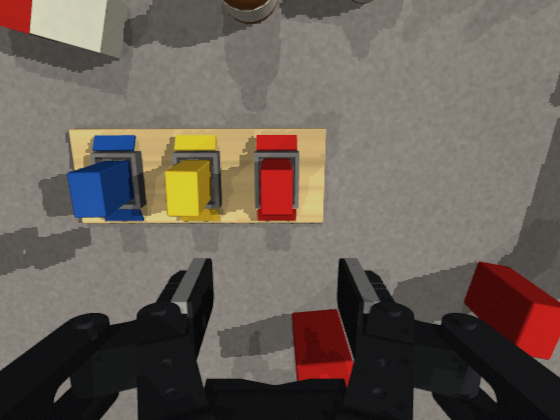

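```bash
python3 - <<'E'
from h import *
delta([.45,-.29,.26],-3)
E
```

```text
t 8.5 tcp [0.559 0.179 0.242] w 0.0511 F [ 0.229 -0.359  0.832] 
 dxyz cm [-14.932  45.779  -1.62 ] drot deg [0.108 0.395 7.964]
```

Request:
{"method": "jog_arm", "body": {"rows": [{"xyz":[-1,3.8,-0.4],"delta_rot":[0,0.2,1],"fingers":0.4},{"xyz":[-2,7.6,-0.8],"delta_rot":[0,0.4,2],"fingers":0.4},{"xyz":[-3,11.4,-1.2],"delta_rot":[0,0.4,3],"fingers":0.4},{"xyz":[-4.2,15.2,-1.6],"delta_rot":[0,0.4,4],"fingers":0.4},{"xyz":[-5.5,19,-1.6],"delta_rot":[0,0.4,5],"fingers":0.4}]}}

```text
clock: 8.92
tcp_pos: [0.5196, -0.0168, 0.2576]
orientation: [3.14, -0.002, -0.003]
contact_force: [0.6, -0.7, 0.5]
grip_width: 0.0512
```

```bash
python3 - <<'E'
from h import *
delta([.45,-.29,.26],-3)
E
```

```text
t 8.92 tcp [ 0.52  -0.017  0.258] w 0.0512 F [ 0.578 -0.672  0.532] 
 dxyz cm [-6.927 27.329 -0.188] drot deg [0.086 0.119 2.928]
```

Request:
{"method": "jog_arm", "body": {"rows": [{"xyz":[-1,3.9,0],"delta_rot":[0,0,1],"fingers":0.4},{"xyz":[-2,7.8,0],"delta_rot":[0,0,2],"fingers":0.4},{"xyz":[-3,11.7,0],"delta_rot":[0,0,3],"fingers":0.4},{"xyz":[-4,15.6,0],"delta_rot":[0,0,3],"fingers":0.4},{"xyz":[-5,19.5,0],"delta_rot":[0,0,3],"fingers":0.4}]}}

```text
clock: 9.33
tcp_pos: [0.4674, -0.2133, 0.2562]
orientation: [3.14, -0.084, -0.008]
contact_force: [0.7, 0.5, -0.3]
grip_width: 0.0514
```

Request:
{"method": "jog_arm", "body": {"rows": [{"xyz":[-1,3.5,0],"delta_rot":[0,0,0],"fingers":0.4},{"xyz":[-1.9,7,0],"delta_rot":[0,0,0],"fingers":0.4},{"xyz":[-1.9,7.7,0],"delta_rot":[0,0,0],"fingers":0.4},{"xyz":[-1.9,7.7,0],"delta_rot":[0,0,0],"fingers":0.4},{"xyz":[-1.9,7.7,0],"delta_rot":[0,0,0],"fingers":0.4}]}}

```text
clock: 9.75
tcp_pos: [0.4439, -0.2883, 0.2548]
orientation: [-3.139, 0.085, 0.012]
contact_force: [0.6, 0.5, 0.7]
grip_width: 0.0513
```

```bash
python3 - <<'E'
from h import *
imaging.grab_frame("wrist");imaging.grab_frame("wrist")
W=cam("wrist");p,Rm,o=pose()
im=imaging.grab_frame("wrist"); cv2.imwrite("pics/w10.png",im); np.savez("w10.npz",K=W[0],t=W[1],M=W[2])
for d in imaging.cut_out("wrist","latch_knob")[:2]: print(d["conf"],d["position"])
for q in ["latch_knob","socket"]:
    for d in imaging.tip_of("wrist",q)[:2]: print(q,round(d["conf"],2),np.array(d["position"]),atz(W,d["position"],.167 if q[0]=='l' else .115))
m=((im[...,2]>190)&(im[...,1]>60)&(im[...,1]<150)&(im[...,0]<60)).astype(np.uint8)
n,l,st,c=cv2.connectedComponentsWithStats(m)
for i in range(1,n):
    if st[i,4]>80: print(st[i],c[i],atz(W,c[i],.184))
delta([.505,-.294,.2],-3)
E
```

```text
0.7 [271.8, 110.1]
latch_knob 0.87 [279.2 113. ] [ 0.508 -0.294  0.167]
socket 0.86 [204.3 107.8] [ 0.513 -0.239  0.115]
[ 270   89   26   45 1114] [282.046 110.978] [ 0.51  -0.295  0.184]
t 10.05 tcp [ 0.445 -0.288  0.256] w 0.0515 F [-0.457  0.13   0.348] 
 dxyz cm [6.067 0.302 5.599] drot deg [0.021 0.298 0.06 ]
```

View pics/w10.png

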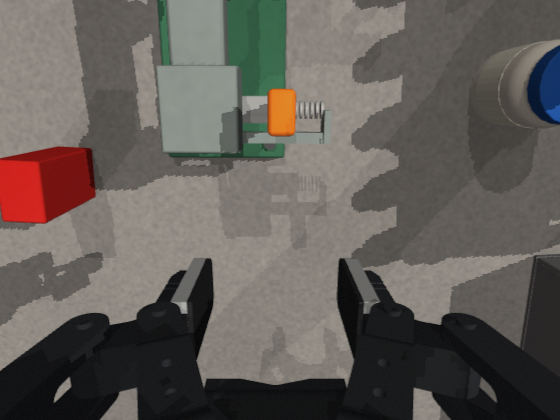

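Request:
{"method": "jog_arm", "body": {"rows": [{"xyz":[3,0.2,0],"delta_rot":[0,0.3,0],"fingers":0.4},{"xyz":[6.2,0.4,1.5],"delta_rot":[0,0.3,0],"fingers":0.4},{"xyz":[6.2,0.5,4],"delta_rot":[0,0.3,0],"fingers":0.4},{"xyz":[6.2,0.5,6],"delta_rot":[0,0.3,0],"fingers":0.4},{"xyz":[6.2,0.5,6],"delta_rot":[0,0.3,0],"fingers":0.4}]}}

```text
clock: 10.47
tcp_pos: [0.5043, -0.2941, 0.1917]
orientation: [-3.138, 0.078, 0.01]
contact_force: [-0.6, 0.9, -0.3]
grip_width: 0.0511
```

```bash
python3 - <<'E'
from h import *
imaging.grab_frame("wrist")
W=cam("wrist");p,Rm,o=pose()
im=imaging.grab_frame("wrist"); cv2.imwrite("pics/w11.png",im); np.savez("w11.npz",K=W[0],t=W[1],M=W[2])
m=((im[...,2]>150)&(im[...,1]>60)&(im[...,1]<150)&(im[...,0]<60)).astype(np.uint8)
n,l,st,c=cv2.connectedComponentsWithStats(m)
for i in range(1,n):
    if st[i,4]>80: 
        x=atz(W,c[i],.184); print(st[i],c[i],x,Rm.inv().apply(x-p))
im=imaging.grab_frame("side"); cv2.imwrite("pics/s5.png",im); crop("pics/s5.png",300,110,400,210,6,"pics/s5c.png")
delta([.507,-.294,.2],-3)
E
```

```text
[ 256  211   35   70 2156] [272.887 246.853] [ 0.514 -0.295  0.184] [ 0.009 -0.     0.01 ]
t 10.62 tcp [ 0.507 -0.296  0.197] w 0.0513 F [-0.133 -0.634  0.433] 
 dxyz cm [ 0.027 -0.193 -0.301] drot deg [ 0.037 -0.049  0.082]
```

View pics/w11.png

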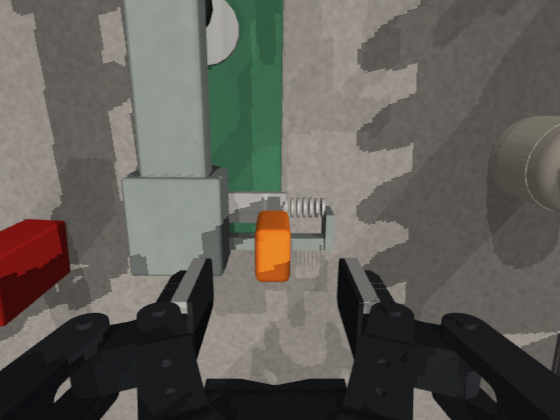

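View pics/s5c.png

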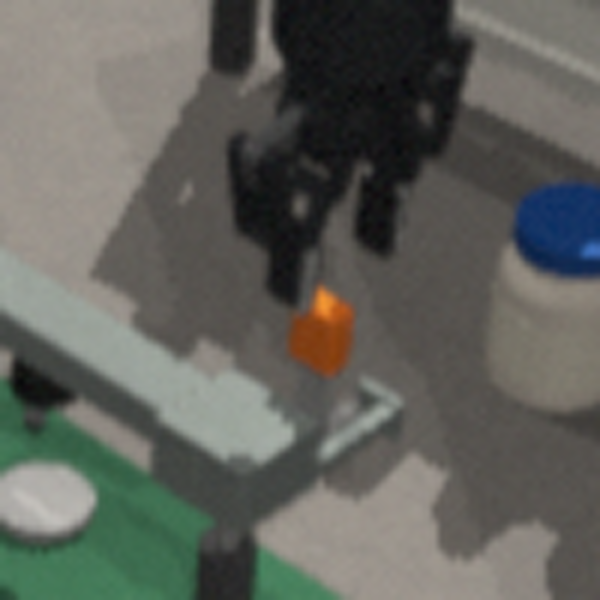

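```bash
python3 - <<'E'
from h import *
crop("pics/w11.png",215,190,335,300,6,"pics/w11c.png")
d=np.load("w11.npz");W=(d["K"],d["t"],d["M"]);p,Rm,o=pose()
for px,z in [((273,281),.184),((273,242),.184),((273,211),.15),((256,270),.184),((290,270),.184)]:
    x=atz(W,px,z);print(px,x,Rm.inv().apply(x-p))
for X in [[.507,-.296,.184],[.494,-.296,.184],[.52,-.296,.184],[.52,-.296,.15]]: print(proj(W,X))
E
```

```text
(273, 281) [ 0.498 -0.294  0.184] [-0.009 -0.001  0.013]
(273, 242) [ 0.517 -0.295  0.184] [ 0.01  -0.001  0.013]
(273, 211) [ 0.521 -0.295  0.15 ] [ 0.014 -0.001  0.047]
(256, 270) [ 0.504 -0.287  0.184] [-0.004 -0.009  0.013]
(290, 270) [ 0.503 -0.302  0.184] [-0.004  0.006  0.013]
[275.685 262.037]
[277.088 288.327]
[274.221 234.575]
[274.428 212.287]
```

View pics/w11c.png

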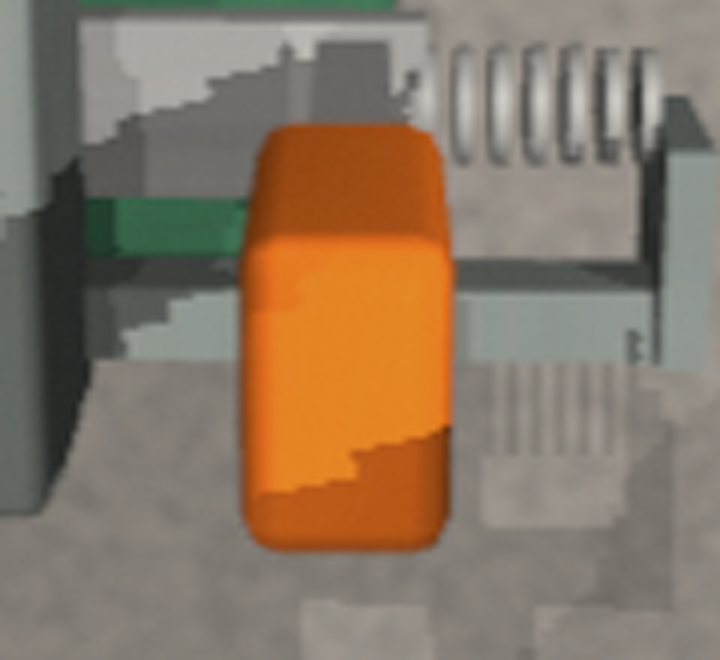

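Request:
{"method": "jog_arm", "body": {"rows": [{"xyz":[0.3,-0.2,1],"delta_rot":[0,0,0],"fingers":0.4},{"xyz":[0.3,-0.2,2.5],"delta_rot":[0,0,0],"fingers":0.5},{"xyz":[0.3,-0.2,4],"delta_rot":[0,0,0],"fingers":0.55},{"xyz":[0.3,-0.2,4.2],"delta_rot":[0,0,0],"fingers":0.55},{"xyz":[0.3,-0.2,4.2],"delta_rot":[0,0,0],"fingers":0.55}]}}

```text
clock: 11.03
tcp_pos: [0.5096, -0.2939, 0.1549]
orientation: [3.14, -0.08, 0.001]
contact_force: [-0.4, 0.4, 0.5]
grip_width: 0.0384
```

```bash
python3 - <<'E'
from h import *
imaging.grab_frame("wrist")
im=imaging.grab_frame("wrist"); cv2.imwrite("pics/w12.png",im)
delta([.51,-.294,.155],-3)
E
```

```text
t 11.13 tcp [ 0.511 -0.294  0.156] w 0.0383 F [-0.421 -0.551 -0.116] 
 dxyz cm [-0.053 -0.035  0.11 ] drot deg [ 0.077 -0.145  0.077]
```

View pics/w12.png

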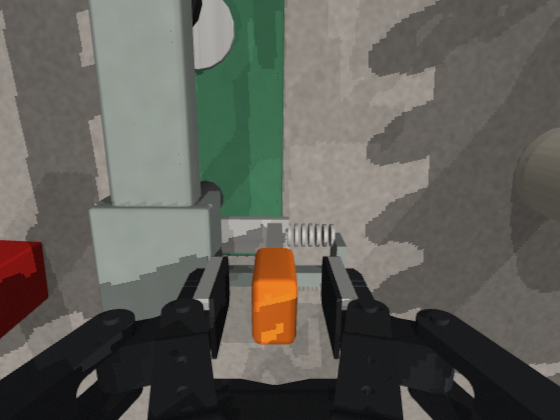

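Request:
{"method": "jog_arm", "body": {"rows": [{"xyz":[0,0,0],"delta_rot":[0,0,0],"fingers":1},{"xyz":[0,0,0],"delta_rot":[0,0,0],"fingers":1},{"xyz":[0,0,0],"delta_rot":[0,0,0],"fingers":1},{"xyz":[0,0,0],"delta_rot":[0,0,0],"fingers":1},{"xyz":[0,0,0],"delta_rot":[0,0,0],"fingers":1}], "grip_force": 60}}

```text
clock: 11.55
tcp_pos: [0.5114, -0.2941, 0.1575]
orientation: [3.139, -0.08, 0.007]
contact_force: [0.3, 1.3, 5.6]
grip_width: 0.0149
```

```bash
python3 - <<'E'
from h import *
im=imaging.grab_frame("wrist"); cv2.imwrite("pics/w13.png",im)
delta([.51,-.294,.155],-3)
E
```

```text
t 11.6 tcp [ 0.511 -0.294  0.158] w 0.015 F [-0.82   1.845  5.703] 
 dxyz cm [-0.15   0.003  0.255] drot deg [ 0.078 -0.267  0.071]
```

View pics/w13.png

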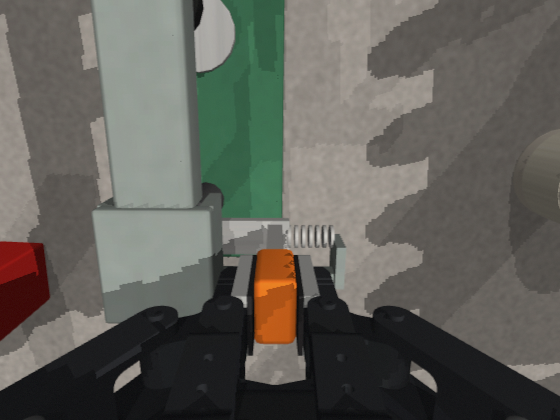

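Request:
{"method": "jog_arm", "body": {"rows": [{"xyz":[0,0.3,0],"delta_rot":[0,0,0],"fingers":1},{"xyz":[0,0.6,0],"delta_rot":[0,0,0],"fingers":1},{"xyz":[0,0.9,0],"delta_rot":[0,0,0],"fingers":1},{"xyz":[0,1.2,0],"delta_rot":[0,0,0],"fingers":1},{"xyz":[0,1.4,0],"delta_rot":[0,0,0],"fingers":1}]}}

```text
clock: 12.02
tcp_pos: [0.5108, -0.3053, 0.1575]
orientation: [-3.138, 0.078, -0.005]
contact_force: [-1.3, 10.5, 3.0]
grip_width: 0.0145
```

```bash
python3 - <<'E'
from h import *
im=imaging.grab_frame("wrist"); cv2.imwrite("pics/w14.png",im)
delta([.51,-.294,.155],-3)
E
```

```text
t 12.07 tcp [ 0.511 -0.306  0.157] w 0.0149 F [-1.521  9.489  3.161] 
 dxyz cm [-0.141 -1.146  0.249] drot deg [-0.143 -0.198  0.129]
```

View pics/w14.png

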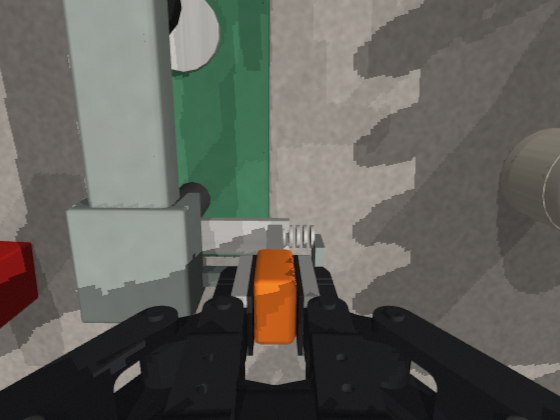

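Request:
{"method": "jog_arm", "body": {"rows": [{"xyz":[0,0.35,-0.1],"delta_rot":[0,0,0],"fingers":1},{"xyz":[0.1,0.35,-0.5],"delta_rot":[0,0,0],"fingers":1},{"xyz":[0.3,0.35,-1.1],"delta_rot":[0,0,0],"fingers":1},{"xyz":[0.5,0.35,-1.7],"delta_rot":[0,0,0],"fingers":1},{"xyz":[0.6,0.35,-2.2],"delta_rot":[0,0,0],"fingers":1}]}}

```text
clock: 12.48
tcp_pos: [0.517, -0.3052, 0.1782]
orientation: [-3.133, 0.074, -0.003]
contact_force: [5.9, 8.8, -7.8]
grip_width: 0.0149
```

```bash
python3 - <<'E'
from h import *
im=imaging.grab_frame("wrist"); cv2.imwrite("pics/w15.png",im)
im=imaging.grab_frame("side"); cv2.imwrite("pics/s6.png",im); crop("pics/s6.png",250,110,400,240,5,"pics/s6c.png")
delta([.511,-.309,.158],-3)
E
```

```text
t 12.58 tcp [ 0.517 -0.305  0.179] w 0.0149 F [ 3.41   9.332 -6.121] 
 dxyz cm [-0.628  0.412  2.08 ] drot deg [-0.429 -0.144  0.292]
```

View pics/w15.png

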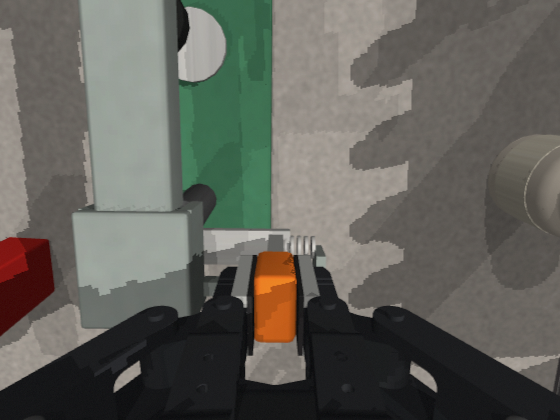

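View pics/s6c.png

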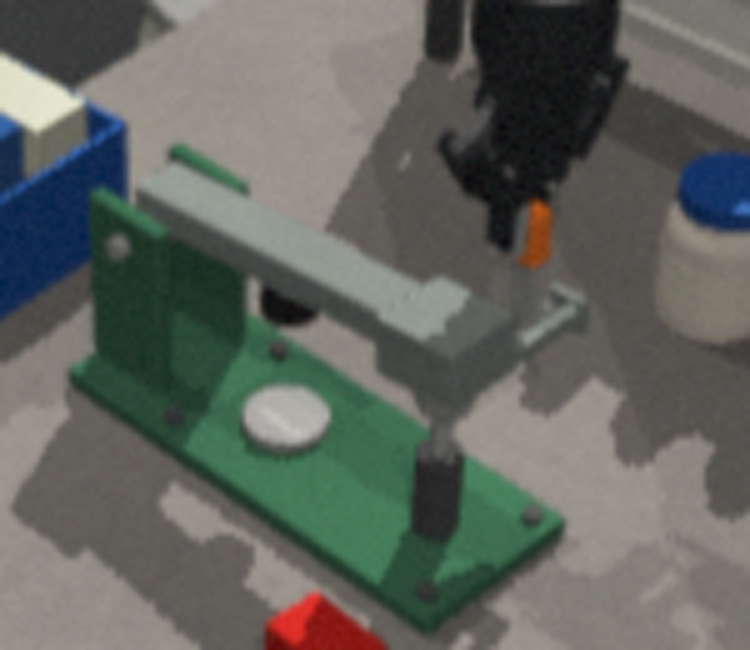

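Request:
{"method": "jog_arm", "body": {"rows": [{"xyz":[0.3,0.25,-0.8],"delta_rot":[0,0,0],"fingers":1},{"xyz":[0.7,0.25,-1.7],"delta_rot":[0,0,0],"fingers":1},{"xyz":[1.1,0.25,-2.6],"delta_rot":[0,0,0],"fingers":1},{"xyz":[1.5,0.25,-3.4],"delta_rot":[0,0,0],"fingers":1},{"xyz":[1.9,0.25,-4.2],"delta_rot":[0,0,0],"fingers":1}]}}

```text
clock: 13.0
tcp_pos: [0.5368, -0.305, 0.2194]
orientation: [-3.128, 0.07, -0.002]
contact_force: [7.1, 9.4, -10.4]
grip_width: 0.015
```

```bash
python3 - <<'E'
from h import *
im=imaging.grab_frame("wrist"); cv2.imwrite("pics/w16.png",im)
delta([.511,-.309,.158],-3)
E
```

```text
t 13.05 tcp [ 0.538 -0.305  0.221] w 0.0148 F [ 1.646  8.954 -4.331] 
 dxyz cm [-2.717  0.577  6.306] drot deg [-0.694 -0.176  0.473]
```

View pics/w16.png

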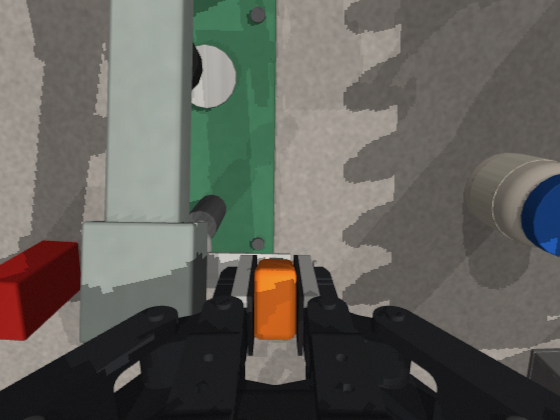

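Request:
{"method": "jog_arm", "body": {"rows": [{"xyz":[0.5,0.25,-0.8],"delta_rot":[0,0,0],"fingers":1},{"xyz":[1.0,0.25,-1.6],"delta_rot":[0,0,0],"fingers":1},{"xyz":[1.6,0.25,-2.4],"delta_rot":[0,0,0],"fingers":1},{"xyz":[2.2,0.25,-3.1],"delta_rot":[0,0,0],"fingers":1},{"xyz":[2.2,0.25,-3.1],"delta_rot":[0,0,0],"fingers":1}]}}

```text
clock: 13.47
tcp_pos: [0.561, -0.3054, 0.2518]
orientation: [-3.124, 0.065, -0.003]
contact_force: [0.7, 7.9, -6.1]
grip_width: 0.0154
```

```bash
python3 - <<'E'
from h import *
im=imaging.grab_frame("wrist"); cv2.imwrite("pics/w17.png",im)
S=cam("side")
im=imaging.grab_frame("side"); cv2.imwrite("pics/s7.png",im); crop("pics/s7.png",250,80,400,240,4,"pics/s7c.png")
for q in ["socket","press_hinge","latch_knob"]: print(q,[(round(d["conf"],2),np.array(d["position"])) for d in imaging.tip_of("side",q)])
for i in range(3): delta([.511,-.309,.158],-3); imaging.grab_frame("side")
E
```

```text
socket [(0.79, array([333.7, 156.1]))]
press_hinge [(0.81, array([282.3, 154. ]))]
latch_knob [(0.66, array([347.2, 130.6])), (0.51, array([185.2, 234.3]))]
t 13.72 tcp [ 0.56  -0.305  0.251] w 0.0152 F [ 2.12   7.633 -5.778] 
 dxyz cm [-4.904  0.712  9.257] drot deg [-0.969 -0.058  0.605]
t 13.77 tcp [ 0.56  -0.306  0.251] w 0.0147 F [ 2.3    7.739 -5.336] 
 dxyz cm [-4.906  0.711  9.258] drot deg [-0.968 -0.06   0.604]
t 13.82 tcp [ 0.56  -0.305  0.251] w 0.0149 F [ 2.553  8.228 -5.792] 
 dxyz cm [-4.904  0.713  9.256] drot deg [-0.968 -0.058  0.606]
```

View pics/w17.png

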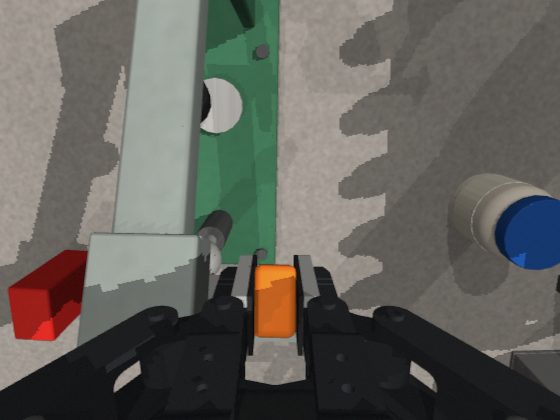

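View pics/s7.png

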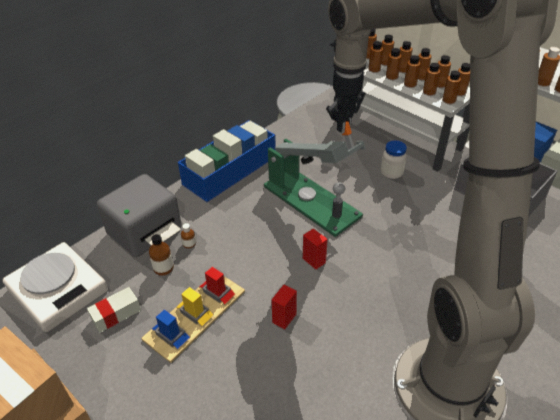

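```bash
python3 - <<'E'
from h import *
S=cam("side")
t,d=ray(S,(333.7,156.1)); y=-0.241; print("socket",t+d*(y-t[1])/d[1])
imaging.grab_frame("top")
print([(round(q["conf"],2),q["position"]) for q in imaging.tip_of("top","socket")])
o=r.get_obs();print(o["clock"],o["tcp_pos"],np.abs(o["qvel"]).max(),o["grip_width"],o["contact_force"])
r.hand_in()
E
```

```text
socket [ 0.541 -0.241  0.212]
[(0.79, [356.6, 219.1]), (0.6, [354.6, 152.4])]
13.9667 [ 0.56  -0.305  0.251] 0.0016831792874605679 0.015008675514756438 [ 1.472  8.663 -5.546]
the job is handed in; nothing more can be done
```

I stood the smallest red block in its red-labelled pocket, then pulled the latch knob out, raised the press arm and handed the job in while still holding it. No verdict was reported.

- **Red block:** the last side picture shows it upright in the red pocket, level with the yellow and blue blocks in theirs.
- **Latch:** the gripper moved about 11.5 mm sideways against 9 to 10 N of spring force. By the spring figures that is clear of the ball, and the arm did rise.
- **Socket height:** about 0.21 m over the bench, roughly 97 mm higher than it started. The side camera's pixel and the gripper's 93 mm of lift agree, and the bare ball is visible.
- **Holding:** the arm was still at 13.97 s, with joint speeds below 0.002 rad/s. The knob was gripped at 15 mm, with about 8.7 N sideways and 5.5 N of weight on it.
- **Other items:** the blocks, bottles, jar and carton look unmoved in the last side picture; I did not measure their positions.

**What disagreed:**
- The wrist camera read 2 to 5 mm differently from the top camera and the grip positions. I placed the block by comparing it with the pocket in the same wrist picture.
- My first position over the pocket was about 5 mm off in y, and I corrected it before lowering.

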